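# Find the high spot of a stool seat with a plunger indicator

### The arm

A 7-joint arm with a two-finger parallel gripper is mounted at the origin on the work surface. World frame = base frame: x ahead of the robot, y to its left, z up, the work surface at z = 0. Lengths are in m, angles in degrees, forces in N, time in s.
With the tool pointing down it reaches from about 0.425 to 0.875 m from the base axis. Payload 4.7 kg.
Tool frame: the origin (TCP) lies at the very end of the fingers, on their centre line; the grasp point (between the pads) lies 19 mm behind it; z points along the fingers, y is the line along which they close (so a half turn about z gives the same grasp; the last joint's range is limited). The gripper opens to 87 mm and grips with 3 to 60 N. Pads are 19 mm wide; open, the fingers measure 117 mm over their backs; the gripper's body (75 mm by 190 mm) begins 51 mm behind the grasp point.
Start: joints at [66.469, 18.392, -4.016, 83.108, 1.295, 78.541, -3.26], TCP at [0.268, -0.592, 0.195] pointing down, gripper open.
Joint ranges: [-163.93, 163.93], [-17.29, 119.83], [-79.2, 71.16], [3.27, 140.29], [-89.18, 269.18], [5.43, 117.66], [-154.24, 154.24]. Speed limits (degrees/s): [147.25, 147.25, 180, 180, 180, 180, 180].

### API

Orientations are given as [roll, pitch, yaw] about the fixed x, y, z axes, in that order (R = Rz(yaw) Ry(pitch) Rx(roll)).
In Python, from cell import telemetry, cams, env gives the robot as it stands.
- The arm moves only by the tool arm_command, never from a script. Its argument "series" is text: rows parted by semicolons, each of 5 numbers parted by spaces: the shift along the tool's x, y, z in mm, then the turn about the tool's z in rad, then the closure in counts, from 0 (fully open) to 255 (shut). A call has 1 to 20 rows; each row shifts and turns the commanded pose from where the row before left it, along the tool's axes as they then stand; what a row does not reach is not made up. A row lasts 1/12 s, in which the tool goes at most 41.7 mm and 7.16 degrees, less where a joint would pass 70% of its speed; a pose out of reach is approached as far as the arm can. A call is refused whole if a number of a shift passes 41.7 or a number of a turn 0.125, either way. A call with a gripper value outside its range is refused whole. The fingers move at their own pace and stop on an object; "squeeze" is the grip in N (left out, the last holds). Time passes only in rows, so rows that do not move let the fingers close. It gives the time, the measured TCP pose, the force, the opening and the grip force at its end, in the units of the state.
- telemetry.get_obs(): the state, without advancing time (a new reading comes with each control period).
- cams.read_camera(name): name is "scene" or "top"; returns the picture (480x640x3 uint8, blue, green, red); there is no depth.
- cams.calibration(name): a dict with "K" (3x3 intrinsics, pixels), "dist" ([k1, k2, p1, p2, k3] as OpenCV has them; the pictures are not rectified), "origin" and "rotation" of the camera in the world. Camera axes: x right, y down, z forward; pixel columns grow to the right and rows downward; lengths in m; the calibration is good to about 2 mm. A picture is of the moment at which its call begins. calibration takes no time and is no camera call.
- env.sign_off(): hands the job in; it is judged then, once.
The state is a dict: "time_s": time; "qpos": joint angles; "joint_velocities": joint speeds; "effort": joint torques, N m; "tool_pos": TCP position; "tool_rot": TCP orientation; "force": force on the tool from outside, world axes, zero at the start; "wrist_torque": the same for the moment, N m; "grip_width": finger opening in m; "grasp_force": force on a finger pad.
Only numpy, scipy, OpenCV 4.12 (cv2) and the standard library are available. Lean on these libraries where they do the work, as an engineer would, in place of code of your own. Each camera call takes 0.05 s, during which the arm holds its last target. There are 200 camera calls.

### The job

Slide the dial indicator up to the rough-sawn round stool seat until its sprung plunger bears on the rim with travel to spare both ways, then turn the seat to find its one highest spot. Leave the seat with that highest spot under the plunger and let go. Never drive the plunger to its end stop or touch it with the hand, and do not disturb the mallet, glue bottle or screwdriver.

Things in the scene. Friction and masses are not known exactly. Their poses are not given: they have to be found in the camera images.
- stand: Fixed truing stand on the bench, plywood base 200 x 200 x 20 mm with a 100 mm wide tongue that carries an aluminium slide rail. Origin on the bench (z 0) exactly under the turntable's axis, z up; its +y axis points horizontally from the axis along the rail to the indicator.
- turntable: Steel turntable on a vertical axis through the stand's origin; carries the clamped seat and the crank. Origin on the axis at bench level; its own +x points from the axis to the crank knob. It turns both ways through at least a turn and a half from its start against about 0.25 N m of drag and stays where left. A flat clamp disc (radius 34 mm) and crank arm lie on the seat, top 98 mm above the bench.
- seat_top (a point): Point on the axis at the seat's top, 90 mm above the bench. The seat is pale wood, 30 mm thick, its rim out of round: radius 105 mm over most of the way round, a lesser swelling to 108 mm, and one highest lobe to 111 mm that fades out within about 30 degrees either side of its crest. Where the lobes lie relative to the crank differs every time; the seat turns with the crank.
- crank_grip (a point): Middle of the free-spinning black crank knob, an upright cylinder 24 mm in diameter and 40 mm tall (102 to 142 mm above the bench), 65 mm from the turntable's axis; this point is 122 mm above the bench. As the knob spins on its arm, it can be held at a fixed hand orientation while it is carried round its circle.
- post_grip (a point): Grip point, 105 mm above the bench, on the axis of the blue carriage's upright wooden post (16 mm in diameter, 62 to 120 mm above the bench). The carriage, 60 mm wide, slides only along the stand's y, 70 mm of travel, against about 9 N of friction and stays where left; it starts 0 to 20 mm from the far end. Pushing it along the stand's -y brings the plunger onto the rim.
- plunger_tip (a point): Foremost point of the plunger's brass ball (8 mm in diameter), 75 mm above the bench, on the line from the turntable's axis along the stand's +y; it faces the seat's rim at mid thickness. The tip lies 118 mm from the post's axis when fully out.
- plunger: The plunger's thin steel rod and ball, sliding in the carriage along the stand's y; sprung out, 1.2 N fully out rising to 4.4 N at its end stop 16 mm in. Delicate. Its origin lies off the part: use plunger_tip.
- needle (a joint): Red needle of the white dial (76 mm in diameter, 86 mm above the bench, its centre 56 mm from the post towards the seat), in rad: 0 with the plunger fully out, pointing along the stand's +y to the post; grows clockwise seen from above by 0.3 rad per mm of plunger travel; black ticks every 0.6; red tick 4.8 = end stop. Set to 2.4 anywhere on the rim, it can follow the whole rim.
- mallet: Bystander: wooden joiner's mallet lying on the bench, head 110 x 65 x 75 mm, handle 26 mm thick reaching 190 mm from the head's centre along its +y. Origin under the head's centre. Leave alone.
- glue: Bystander: white glue bottle standing, 60 mm in diameter and 150 mm tall, orange cap. Origin under its centre. Leave alone.
- screwdriver: Bystander: screwdriver lying on the bench along its own x. Leave alone.

How it is judged:
By the outcome, as a careful person would: the job done as asked, in the order asked, and still so for the second after the job is handed in, with the robot touching nothing.
It also fails if it takes over 72 s, if anything falls off the work surface, if the arm or the gripper's body presses on something with over 40 N, if the wrist force passes 120 N, or if a joint passes its speed limit or range.

## Working session

There is one attempt and no reset: what is moved stays moved. The work goes in short steps, Python scripts to look and compute and a tool call to move; the robot and the scene stay as the last step left them, time stands still between calls to the robot, and variables do not carry over. Pictures are saved under pics/ and viewed, at most 10 in all, crops included, and the job is handed in when it is done.

Besides the shell and the picture viewer there is one more tool, called after "Emit:" as a command line: name --argument value ..., lists and objects as JSON in quotes. arm_command: Moves the arm, as the interface text tells. Its arguments: {"type":"object","properties":{"series":{"type":"string"},"squeeze":{"type":"number"}},"required":["series"]}

```bash
mkdir -p pics; python3 - <<'E'
from cell import telemetry,cams,env
import cv2
for n in("scene","top"):
    cv2.imwrite(f"pics/{n}0.png",cams.read_camera(n))
    c=cams.calibration(n);print(n,c)
o=telemetry.get_obs();print(o)
E
```

```text
scene {'K': array([[457.50596794,   0.        , 313.62869693],
       [  0.        , 457.50596794, 240.23831528],
       [  0.        ,   0.        ,   1.        ]]), 'dist': array([0.00089431, 0.        , 0.        , 0.        , 0.        ]), 'origin': array([1.62796693, 0.03358635, 0.84398921]), 'rotation': array([-125.36672257,    0.98909485,   91.82156626])}
top {'K': array([[502.59539415,   0.        , 316.90115173],
       [  0.        , 502.59539415, 240.99338142],
       [  0.        ,   0.        ,   1.        ]]), 'dist': array([-0.00217107,  0.        ,  0.        ,  0.        ,  0.        ]), 'origin': array([3.96893397e-01, 8.09134724e-04, 1.45644877e+00]), 'rotation': array([-171.73353985,   -0.56106855,  -88.66836156])}
{'time_s': 0.1, 'qpos': array([66.46852692, 18.43574507, -4.01564919, 83.1669153 ,  1.29598877,
       78.54115835, -3.26129088]), 'joint_velocities': array([-0.04755258, -0.13815188, -0.03761588, -0.18356785,  0.04776359,
       -0.01691263,  0.1351674 ]), 'effort': array([ 1.63727095e-04, -4.92571235e+01, -4.05682828e-01, -3.13395488e+01,
       -6.41021482e-02,  3.95464129e-02,  9.96793415e-05]), 'tool_pos': array([ 0.26761784, -0.5917635 ,  0.19436911]), 'tool_rot': array([-1.79901468e+02,  6.34545715e-03,  2.43400692e+01]), 'force': array([ 0.63108104, -0.50413324, -1.11861254]), 'wrist_torque': array([ 0.02534997, -0.00562829,  0.0185684 ]), 'grasp_force': 0.0, 'grip_width': 0.08713109692370295}
```

View pics/scene0.png

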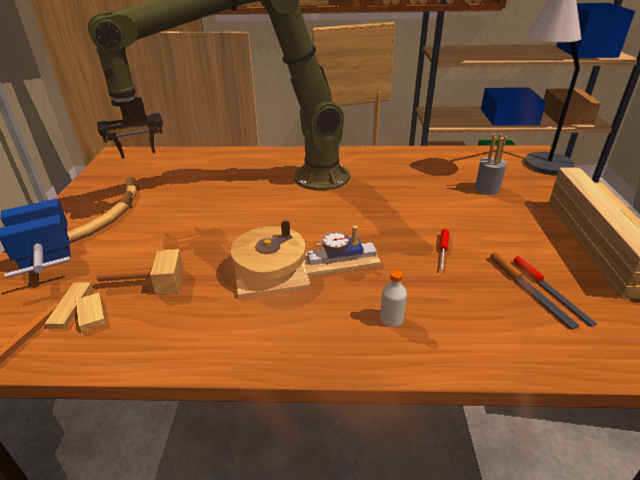

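View pics/top0.png

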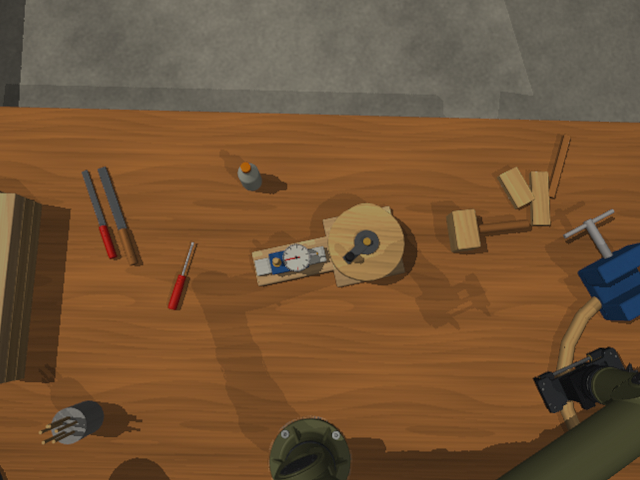

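The scene view shows the stand mid-bench. In the top view the turntable is near (366,242), the knob near (349,257), the post near (277,262), and the arm is out of the way at lower right. I'll enlarge the stand.

```bash
cat > h.py <<'E'
import numpy as np,cv2
from scipy.spatial.transform import Rotation as R
from cell import telemetry,cams,env
def cal(n):
    c=cams.calibration(n);return c,R.from_euler('xyz',c['rotation'],degrees=True).as_matrix()
def ray(n,u,v,z):
    c,Rm=cal(n);p=cv2.undistortPoints(np.array([[[u,v]]],float),c['K'],c['dist'])[0,0]
    d=Rm@np.array([p[0],p[1],1]);o=c['origin'];return (o+d*(z-o[2])/d[2])
def proj(n,P):
    c,Rm=cal(n);rv=cv2.Rodrigues(Rm.T)[0]
    return cv2.projectPoints(np.atleast_2d(P).astype(float),rv,-Rm.T@c['origin'],c['K'],c['dist'])[0][:,0]
def crop(im,u0,v0,w,h,s,f): cv2.imwrite(f,cv2.resize(im[v0:v0+h,u0:u0+w],None,fx=s,fy=s,interpolation=cv2.INTER_CUBIC))
E
python3 - <<'E'
from h import *
crop(cv2.imread('pics/top0.png'),245,190,170,110,4.7,'pics/c1.png')
E
```

```text
(no output)
```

View pics/c1.png

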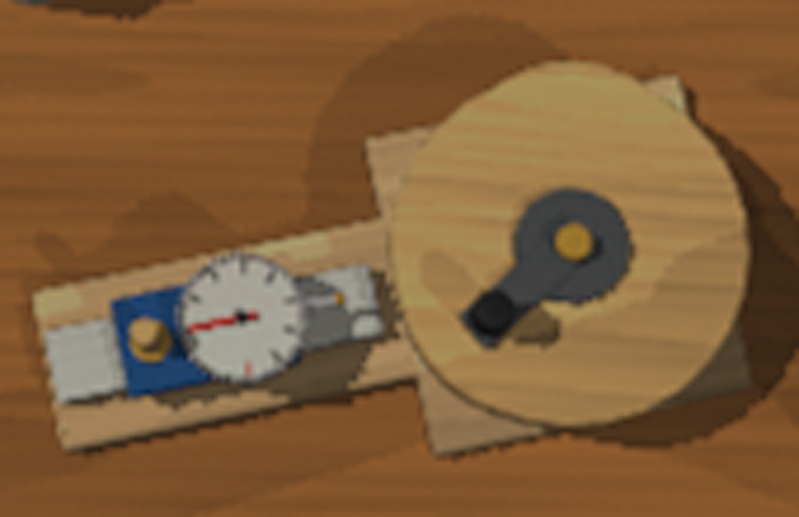

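The crop shows, in full-image pixels, the clamp disc centre (366.9,242.3), knob top (350.1,256.4), post top (276.9,260.9) and dial centre (296.1,257.4). The needle points at the post, so it reads about 0.

```bash
python3 - <<'E'
from h import *
np.set_printoptions(precision=4,suppress=True)
ax=ray('top',366.9,242.3,.098);kn=ray('top',350.1,256.4,.142);po=ray('top',276.9,260.9,.12);di=ray('top',296.1,257.4,.087)
print(ax,kn,po,di)
d=po-ax;d=d[:2];print('post dist',np.linalg.norm(d),'ang',np.degrees(np.arctan2(d[1],d[0])),'knob',np.linalg.norm((kn-ax)[:2]),np.degrees(np.arctan2(*(kn-ax)[:2][::-1])))
# scene checks
print(proj('scene',[ax,kn,po,di]))
im=cv2.imread('pics/top0.png');crop(im,245,190,1,1,1,'pics/x.png')
# the base edges: tongue corners from crop at z=.02
f=lambda x,y:ray('top',245+x/4.7,190+y/4.7,.02)[:2]
a,b,c,e=f(36,292),f(383,218),f(66,449),f(412,382)
for p,q in((a,b),(c,e)): print(p,q,np.degrees(np.arctan2(*(p-q)[::-1])))
print(f(366,140),f(680,78),f(435,453))
crop(cv2.imread('pics/scene0.png'),220,205,170,95,4.7,'pics/c2.png')
E
```

```text
[ 0.5943 -0.1446  0.098 ] [ 0.5493 -0.096   0.142 ] [0.535  0.0978 0.12  ] [0.5493 0.0479 0.087 ]
post dist 0.24950410295673786 ang 103.7457389640593 knob 0.06625645290399539 132.76467914636967
[[266.336  243.4553]
 [284.1637 221.5412]
 [352.6051 225.4647]
 [335.0696 237.7248]]
[0.569  0.1755] [ 0.62   -0.0358] 103.5814360578859
[0.4736 0.1534] [ 0.5194 -0.0556] 102.34265349640229
[ 0.6686 -0.0243] [ 0.7126 -0.2186] [ 0.4765 -0.0703]
```

View pics/c2.png

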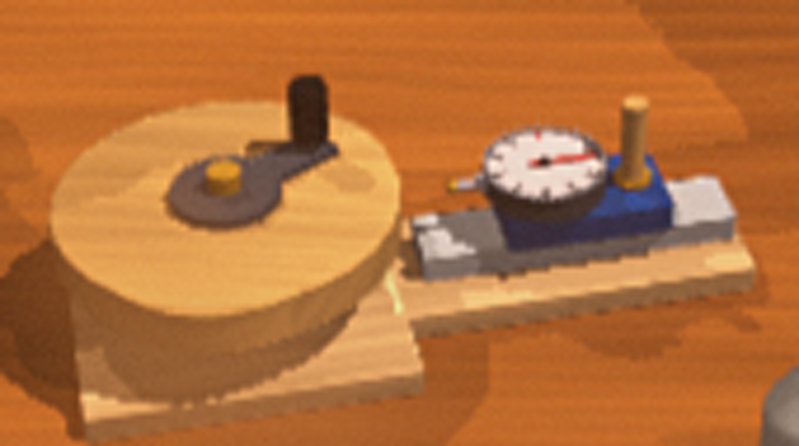

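The scene crop confirms the layout: post top at about (354.7,226.1), hub disc (267.4,245.5), knob top (285.1,221.6). Next I combine both views and plan the first move.

```bash
cat >> h.py <<'E'
def tri(z,top,scene):
    from scipy.optimize import least_squares
    # xy at known z, both views
    return least_squares(lambda q:np.r_[proj('top',[q[0],q[1],z])[0]-top,proj('scene',[q[0],q[1],z])[0]-scene],ray('top',*top,z)[:2])
def plan(target,yaw,n,pos=None,y0=None):
    o=telemetry.get_obs();p=o['tool_pos'] if pos is None else np.array(pos);y=o['tool_rot'][2] if y0 is None else y0
    dt=np.radians((y-yaw+180)%360-180)/n;st=(np.array(target)-p)/n
    print('turn/row',dt)
    for i in range(n):
        a=np.radians(y)-i*dt
        print('%.1f %.1f %.1f'%tuple(1000*np.array([st@[np.cos(a),np.sin(a),0],st@[np.sin(a),-np.cos(a),0],-st[2]])),end='; ')
    print()
E
python3 - <<'E'
from h import *
np.set_printoptions(precision=4,suppress=True)
P={}
for n,z,t,s in(('ax',.098,(366.5,242),(267.4,245.5)),('knob',.142,(349.7,256),(285.1,221.6)),('post',.12,(276.5,260.5),(354.7,226.1)),('dial',.087,(295.7,257),(335.6,239.4))):
    r=tri(z,t,s);P[n]=r.x;print(n,r.x,r.fun)
d=P['post']-P['ax'];print(np.linalg.norm(d),np.degrees(np.arctan2(d[1],d[0])));k=P['knob']-P['ax'];print(np.linalg.norm(k),np.degrees(np.arctan2(k[1],k[0])))
plan([*P['post'],.22],103.4,30)
E
```

```text
ax [ 0.5972 -0.1424] [-0.3867 -0.7834 -0.4093 -1.4258]
knob [ 0.5501 -0.0941] [-0.292   0.0728 -0.3115  0.1023]
post [0.5366 0.1011] [-0.8354 -0.2295 -0.8957 -0.3202]
dial [0.5521 0.0493] [-0.0514 -0.6194 -0.0648 -1.1176]
0.2509636844975967 103.97723345671393
0.06746480139855097 134.28310926806938
turn/row -0.04599520332048315
17.7 -17.3 -0.9; 18.5 -16.5 -0.9; 19.2 -15.6 -0.9; 19.9 -14.7 -0.9; 20.6 -13.8 -0.9; 21.2 -12.9 -0.9; 21.7 -11.9 -0.9; 22.3 -10.9 -0.9; 22.7 -9.8 -0.9; 23.2 -8.8 -0.9; 23.6 -7.7 -0.9; 23.9 -6.6 -0.9; 24.2 -5.5 -0.9; 24.4 -4.4 -0.9; 24.6 -3.3 -0.9; 24.7 -2.1 -0.9; 24.8 -1.0 -0.9; 24.8 0.2 -0.9; 24.7 1.3 -0.9; 24.7 2.4 -0.9; 24.5 3.6 -0.9; 24.3 4.7 -0.9; 24.1 5.8 -0.9; 23.8 6.9 -0.9; 23.5 8.0 -0.9; 23.1 9.1 -0.9; 22.6 10.1 -0.9; 22.1 11.1 -0.9; 21.6 12.1 -0.9; 21.0 13.1 -0.9;
```

Emit:
arm_command --series "17.7 -17.3 -0.9 -0.046 0; 18.5 -16.5 -0.9 -0.046 0; 19.2 -15.6 -0.9 -0.046 0; 19.9 -14.7 -0.9 -0.046 0; 20.6 -13.8 -0.9 -0.046 0; 21.2 -12.9 -0.9 -0.046 0; 21.7 -11.9 -0.9 -0.046 0; 22.3 -10.9 -0.9 -0.046 0; 22.7 -9.8 -0.9 -0.046 0; 23.2 -8.8 -0.9 -0.046 0; 23.6 -7.7 -0.9 -0.046 0; 23.9 -6.6 -0.9 -0.046 0; 24.2 -5.5 -0.9 -0.046 0; 24.4 -4.4 -0.9 -0.046 0; 24.6 -3.3 -0.9 -0.046 0"

```text
time_s: 1.35
tool_pos: [0.4032, -0.2434, 0.209]
tool_rot: [180.0, 0.0, 64.1]
force: [0.1, -0.1, -0.6]
grip_width: 0.0871
grasp_force: 0.0
```

Emit:
arm_command --series "24.7 -2.1 -0.9 -0.046 0; 24.8 -1 -0.9 -0.046 0; 24.8 0.2 -0.9 -0.046 0; 24.7 1.3 -0.9 -0.046 0; 24.7 2.4 -0.9 -0.046 0; 24.5 3.6 -0.9 -0.046 0; 24.3 4.7 -0.9 -0.046 0; 24.1 5.8 -0.9 -0.046 0; 23.8 6.9 -0.9 -0.046 0; 23.5 8 -0.9 -0.046 0; 23.1 9.1 -0.9 -0.046 0; 22.6 10.1 -0.9 -0.046 0; 22.1 11.1 -0.9 -0.046 0; 21.6 12.1 -0.9 -0.046 0; 21 13.1 -0.9 -0.046 0; 0 0 0 0 0; 0 0 0 0 0"

```text
time_s: 2.77
tool_pos: [0.5365, 0.1037, 0.2223]
tool_rot: [-180.0, -0.1, 103.7]
force: [0.2, -0.1, 0.3]
grip_width: 0.0868
grasp_force: 0.0
```

Emit:
arm_command --series "-1 0 16.5 0 60; -1 0 16.5 0 60; -1 0 16.5 0 60; -1 0 16.5 0 60; 0 0 16.5 0 60; 0 0 16.5 0 60; 0 0 16.5 0 60; 0 0 16.5 0 100; 0 0 0 0 140; 0 0 0 0 160; 0 0 0 0 175; 0 0 0 0 175" --squeeze 8

```text
time_s: 3.77
tool_pos: [0.5388, 0.0968, 0.0917]
tool_rot: [179.9, 0.0, 103.4]
force: [-0.6, 0.3, -0.2]
grip_width: 0.041
grasp_force: 0.0
```

```bash
python3 - <<'E'
from h import *
o=telemetry.get_obs();print(o['tool_pos'],o['force'],o['grip_width'])
a=cams.read_camera('top');b=cams.read_camera('scene');cv2.imwrite('pics/t1.png',a);cv2.imwrite('pics/s1.png',b)
f=lambda im,u,v:cv2.resize(im[v:v+95,u:u+130],None,fx=3,fy=3,interpolation=cv2.INTER_CUBIC)
cv2.imwrite('pics/v1.png',np.hstack([f(a,235,210),f(b,270,185)]))
E
```

```text
[0.53876859 0.09682141 0.09165608] [-0.56939441  0.28035789 -0.20337311] 0.04104759983091856
```

View pics/v1.png

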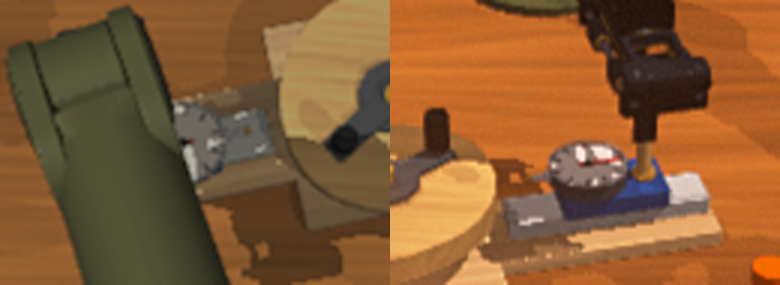

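The top view is blocked by the arm. The scene view shows the fingers straddling the post at about (645,150) and the needle near zero, so I close.

Emit:
arm_command --series "0 0 0 0 195; 0 0 0 0 205; 0 0 0 0 215; 0 0 0 0 225; 0 0 0 0 225; 0 0 0 0 225; 0 0 0 0 225" --squeeze 12

```text
time_s: 4.45
tool_pos: [0.5387, 0.097, 0.0906]
tool_rot: [179.9, 0.0, 103.4]
force: [2.2, 0.9, -0.7]
grip_width: 0.0145
grasp_force: 12.0
```

Emit:
arm_command --series "-2 0 0 0 225; -3 0 0 0 225; -3 0 0 0 225; -3 0 0 0 225; -3 0 0 0 225; -3 0 0 0 225; -3 0 0 0 225; -2 0 0 0 225; 0 0 0 0 225; 0 0 0 0 225" --squeeze 20

```text
time_s: 5.28
tool_pos: [0.5426, 0.0808, 0.0906]
tool_rot: [179.9, -0.4, 103.6]
force: [1.9, 8.7, -1.1]
grip_width: 0.0133
grasp_force: 20.0
```

```bash
python3 - <<'E'
from h import *
o=telemetry.get_obs();print(o['tool_pos'],o['force'],o['grip_width'])
b=cams.read_camera('scene');a=cams.read_camera('top');cv2.imwrite('pics/s2.png',b)
f=lambda im,u,v:cv2.resize(im[v:v+70,u:u+95],None,fx=4,fy=4,interpolation=cv2.INTER_CUBIC)
cv2.imwrite('pics/v2.png',np.hstack([f(a,265,220),f(b,290,200)]))
E
```

```text
[0.54255726 0.08082408 0.09057199] [ 1.87236182  8.67107951 -1.05376416] 0.013340000256948963
```

View pics/v2.png

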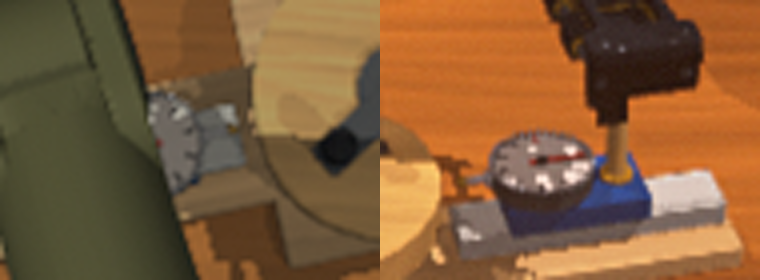

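The scene crop shows the ball still short of the rim and the needle still at about 0. The carriage has moved about 17 mm. I continue in smaller steps and write a needle reader.

Emit:
arm_command --series "-2 0 0 0 225; -2 0 0 0 225; -2 0 0 0 225; -2 0 0 0 225; 0 0 0 0 225; 0 0 0 0 225"

```text
time_s: 5.88
tool_pos: [0.5444, 0.0732, 0.0905]
tool_rot: [179.9, -0.4, 103.6]
force: [1.0, 9.1, -0.1]
grip_width: 0.0131
grasp_force: 20.0
```

```bash
cat >> h.py <<'E'
YD=np.radians(103.6); SY=np.array([np.cos(YD),np.sin(YD)])
def dialtop(im,cam,c,s=4,half=46):
    """rectified dial view: stand +y to the right, viewed from above, s px/mm"""
    n=2*half*s; g=(np.arange(n)-n/2)/s/1000
    X,Y=np.meshgrid(g,g)           # right = +y stand, down = +x stand (view from above)
    SX=np.array([SY[1],-SY[0]])
    W=np.array(c)+X[...,None]*SY+Y[...,None]*SX
    P=np.dstack([W,np.full(X.shape,.089)]).reshape(-1,3)
    m=proj(cam,P).reshape(n,n,2).astype(np.float32)
    return cv2.remap(im,m[...,0],m[...,1],cv2.INTER_CUBIC)
def needle(d,s=4):
    f=d.astype(float);b,g,r=f[...,0],f[...,1],f[...,2]
    red=np.clip((r-(g+b)/2)/(r+g+b+30),0,None)
    th=np.arange(-.5,5.4,.01);rr=np.arange(8,27,.5)*s;h=d.shape[0]/2
    mx=(h+rr[None]*np.cos(th)[:,None]).astype(np.float32);my=(h+rr[None]*np.sin(th)[:,None]).astype(np.float32)
    sc=cv2.remap(red.astype(np.float32),mx,my,cv2.INTER_LINEAR).mean(1)
    i=sc.argmax();w=np.where(abs(th-th[i])<.35,np.clip(sc-sc[i]*.5,0,None),0)
    return (th*w).sum()/w.sum(),sc[i]
E
python3 - <<'E'
from h import *
o=telemetry.get_obs();print(o['tool_pos'],o['force'])
b=cams.read_camera('scene');cv2.imwrite('pics/s3.png',b)
c0=np.array([.5521,.0493]);q=.097
for f in('scene0','s1','s2','s3'):
    tp={'s2':.0808,'s3':o['tool_pos'][1]}.get(f,.097)
    im=cv2.imread(f'pics/{f}.png')
    for dz in(-.003,0,.003):
        c=c0+SY*((tp-.097)/SY[1]+dz)
        d=dialtop(im,'scene',c);print(f,dz,needle(d))
        if dz==0: cv2.imwrite(f'pics/d_{f}.png',d)
cv2.imwrite('pics/v3.png',np.hstack([cv2.imread(f'pics/d_{f}.png') for f in('scene0','s3')]))
E
```

```text
[0.54440112 0.07317896 0.09054978] [ 0.96024843  9.10241468 -0.11693621]
scene0 -0.003 (np.float64(0.31711645626504387), np.float32(0.27499202))
scene0 0 (np.float64(0.33505321164996865), np.float32(0.28474844))
scene0 0.003 (np.float64(0.35020102495292005), np.float32(0.26825503))
s1 -0.003 (np.float64(0.39370696100325364), np.float32(0.25845516))
s1 0 (np.float64(0.400295190732596), np.float32(0.2518332))
s1 0.003 (np.float64(0.38823744584237907), np.float32(0.2344152))
s2 -0.003 (np.float64(0.3781058442596164), np.float32(0.30064797))
s2 0 (np.float64(0.40668689094401905), np.float32(0.28349516))
s2 0.003 (np.float64(0.4265642446200624), np.float32(0.25629392))
s3 -0.003 (np.float64(0.3419322655664249), np.float32(0.29872856))
s3 0 (np.float64(0.3532103483852521), np.float32(0.32009578))
s3 0.003 (np.float64(0.37335127412920927), np.float32(0.3142989))
```

View pics/v3.png

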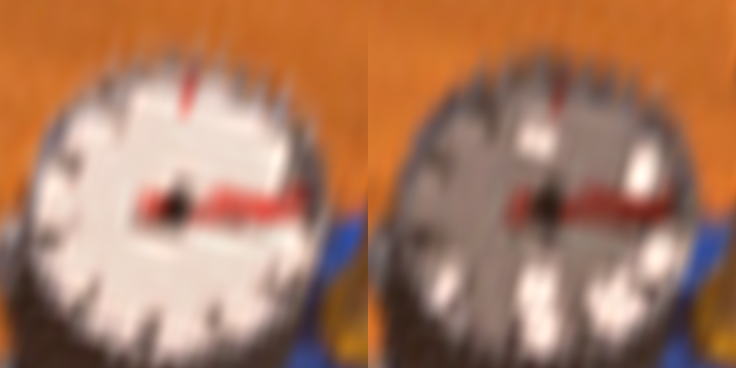

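The rectified dials show the hub about 6 mm off my assumed centre, at (179,209) instead of (184,184). The needle lies along +y, so it still reads 0. I'll fix the centre and carry on.

Emit:
arm_command --series "-2 0 0 0 225; -2 0 0 0 225; -2 0 0 0 225; 0 0 0 0 225; 0 0 0 0 225"

```text
time_s: 6.35
tool_pos: [0.5457, 0.0677, 0.0905]
tool_rot: [179.9, -0.4, 103.6]
force: [1.1, 10.7, 0.6]
grip_width: 0.0131
grasp_force: 20.0
```

```bash
cat >> h.py <<'E'
C0=np.array([.5521,.0493])+.0063*np.array([SY[1],-SY[0]])-.001*SY
def read(ypost,cam='scene',name=None,im=None):
    if im is None: im=cams.read_camera(cam)
    c=C0+SY*(ypost-.097)/SY[1]
    for k in range(2):
        d=dialtop(im,cam,c);h=d.shape[0]//2;g=cv2.GaussianBlur(d.max(2),(0,0),7)
        w=g[h-20:h+20,h-20:h+20];j,i=np.unravel_index(w.argmin(),w.shape)
        if k==0 : c=c+SY*(i-20)/4000+np.array([SY[1],-SY[0]])*(j-20)/4000
    if name: cv2.imwrite(f'pics/{name}.png',im);cv2.imwrite(f'pics/d_{name}.png',d)
    return needle(d),(i-20,j-20),c
E
python3 - <<'E'
from h import *
for f,y in(('scene0',.097),('s1',.097),('s2',.0808),('s3',.0732)):print(f,read(y,im=cv2.imread(f'pics/{f}.png')))
o=telemetry.get_obs();print(o['tool_pos'],o['force'],read(o['tool_pos'][1],name='s4'))
E
```

```text
scene0 ((np.float64(-0.009641906528417666), np.float32(0.30885363)), (np.int64(0), np.int64(0)), array([0.55850943, 0.0485357 ]))
s1 ((np.float64(0.02371935630471152), np.float32(0.2994908)), (np.int64(0), np.int64(0)), array([0.55863485, 0.04908046]))
s2 ((np.float64(0.06886227951963737), np.float32(0.30807504)), (np.int64(0), np.int64(0)), array([0.56140573, 0.03337429]))
s3 ((np.float64(0.04795418705209609), np.float32(0.3312807)), (np.int64(0), np.int64(0)), array([0.56330315, 0.0255313 ]))
[0.5457001  0.06772071 0.09054116] [ 1.06554278 10.72575697  0.63513341] ((np.float64(0.15782281306134585), np.float32(0.35652953)), (np.int64(0), np.int64(0)), array([0.56487172, 0.0201108 ]))
```

Just in contact (force up about 1.5 N, needle about 0.15). Advancing.

Emit:
arm_command --series "-1.5 0 0 0 225; -1.5 0 0 0 225; -1.5 0 0 0 225; 0 0 0 0 225; 0 0 0 0 225"

```text
time_s: 6.82
tool_pos: [0.5466, 0.0642, 0.0905]
tool_rot: [179.9, -0.5, 103.6]
force: [1.2, 10.7, -0.2]
grip_width: 0.0131
grasp_force: 20.0
```

```bash
python3 - <<'E'
from h import *
o=telemetry.get_obs();print(o['tool_pos'],o['force'],read(o['tool_pos'][1],name='s5'))
E
```

```text
[0.54657536 0.0642113  0.09053633] [ 1.22440652 10.7168897  -0.21506755] ((np.float64(1.2214977824314472), np.float32(0.40911406)), (np.int64(0), np.int64(0)), array([0.56487419, 0.01691101]))
```

Emit:
arm_command --series "-1.3 0 0 0 225; -1.3 0 0 0 225; -1.2 0 0 0 225; 0 0 0 0 225; 0 0 0 0 225; 0 0 0 0 225"

```text
time_s: 7.37
tool_pos: [0.5474, 0.0609, 0.0905]
tool_rot: [179.9, -0.5, 103.7]
force: [-0.3, 10.8, 0.2]
grip_width: 0.0129
grasp_force: 20.0
```

```bash
python3 - <<'E'
from h import *
o=telemetry.get_obs();print(o['tool_pos'],o['force'],read(o['tool_pos'][1],name='s6'))
E
```

```text
[0.54737237 0.06086035 0.090542  ] [-0.28651084 10.83863964  0.18339556] ((np.float64(2.2048834613998745), np.float32(0.4460005)), (np.int64(0), np.int64(0)), array([0.56581029, 0.01410483]))
```

Needle at about 2.2, which leaves spare travel both ways. Releasing the post and lifting.

Emit:
arm_command --series "0 0 0 0 180; 0 0 0 0 120; 0 0 0 0 120; 0 0 0 0 120; 0 0 -10 0 90; 0 0 -20 0 60; 0 0 -25 0 60; 0 0 -25 0 60; 0 0 0 0 60; 0 0 0 0 60"

```text
time_s: 8.25
tool_pos: [0.5493, 0.0535, 0.1724]
tool_rot: [179.8, 0.1, 103.4]
force: [-0.1, -1.1, -0.5]
grip_width: 0.065
grasp_force: 0.0
```

```bash
python3 - <<'E'
from h import *
o=telemetry.get_obs();print(o['tool_pos'],o['force'],o['tool_rot'],read(.0609,name='s7'))
d=np.array([.551,-.095])-o['tool_pos'][:2];a=np.radians(o['tool_rot'][2]);print(d@[np.cos(a),np.sin(a)],d@[np.sin(a),-np.cos(a)])
E
```

```text
[0.54929279 0.05350866 0.17244108] [-0.11605836 -1.12498252 -0.48202562] [1.79819670e+02 8.59662775e-02 1.03366260e+02] ((np.float64(2.2051277845593797), np.float32(0.46548608)), (np.int64(0), np.int64(0)), array([0.56616126, 0.01371728]))
-0.14488054879384368 -0.03267052804576553
```

Emit:
arm_command --series "-18 -4 0 0 60; -18 -4 0 0 60; -18 -4 0 0 60; -18 -4 0 0 60; -18 -4 0 0 60; -18 -4 0 0 60; -18 -4 0 0 60; -19 -5 0 0 60; 0 0 0 0 60; 0 0 10 0 60; 0 0 14 0 60; 0 0 14 0 60; 0 0 14 0 60; 0 0 12 0 60; 0 0 0 0 60"

```text
time_s: 9.55
tool_pos: [0.5471, -0.0932, 0.1027]
tool_rot: [-179.7, -0.2, 103.5]
force: [-0.2, -0.4, 0.2]
grip_width: 0.0666
grasp_force: 0.0
```

```bash
python3 - <<'E'
from h import *
o=telemetry.get_obs();print(o['tool_pos'],o['force'],read(.0609,name='s8'))
crop(cv2.imread('pics/s8.png'),230,160,140,105,5,'pics/v4.png')
E
```

```text
[ 0.54711186 -0.09320398  0.10271745] [-0.16149376 -0.43800656  0.17759454] ((np.float64(2.1887985133519665), np.float32(0.44863173)), (np.int64(0), np.int64(0)), array([0.56567528, 0.01359971]))
```

View pics/v4.png

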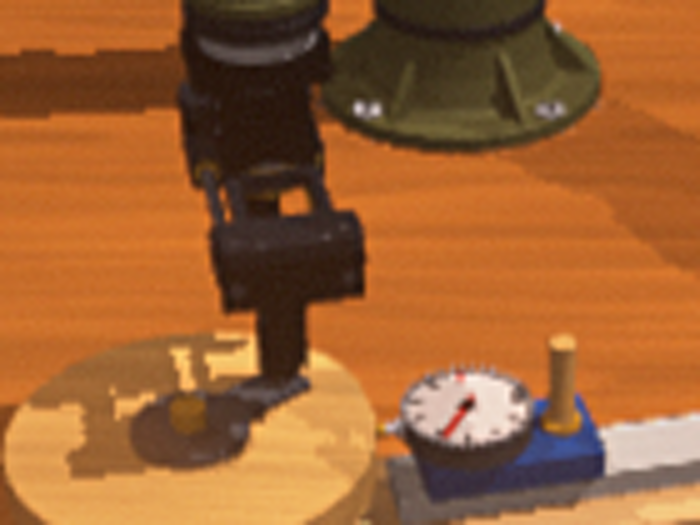

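The fingers straddle the knob, the ball bears on the rim at about (380,428), and the needle points down-left at about 2.2. Closing on the knob.

Emit:
arm_command --series "0 3 -4 0 110; 0 0 0 0 150; 0 0 0 0 180; 0 0 0 0 200; 0 0 0 0 210; 0 0 0 0 210; 0 0 0 0 210; 0 0 0 0 210" --squeeze 20

```text
time_s: 10.27
tool_pos: [0.5517, -0.0944, 0.1103]
tool_rot: [-179.9, -0.0, 103.4]
force: [-0.0, -0.3, 3.0]
grip_width: 0.0224
grasp_force: 20.0
```

```bash
python3 - <<'E'
from h import *
o=telemetry.get_obs();print(o['tool_pos'],o['force'],o['wrist_torque'],o['grip_width'],read(.0609,name='s9'))
d=o['tool_pos'][:2]-np.array([.597,-.142]);print(np.linalg.norm(d),np.degrees(np.arctan2(d[1],d[0])))
E
```

```text
[ 0.55173674 -0.09440988  0.11031513] [-0.00614356 -0.3093792   3.03002775] [ 0.09464356  0.21465465 -0.00973086] 0.022416846527979938 ((np.float64(2.1842149453884354), np.float32(0.44616568)), (np.int64(0), np.int64(0)), array([0.56597705, 0.01341551]))
0.06567786842315443 133.5645009379711
```

```bash
cat > rows.py <<'E'
import numpy as np,sys
a,b,n=map(float,sys.argv[1:4]);p=np.radians(np.linspace(a,b,int(n)+1));q=np.round(65*np.c_[np.sin(p),np.cos(p)],1)
for i,(u,v) in enumerate(np.diff(q,axis=0)):print(f"{np.degrees(p[i+1]):.1f}: {u:.1f} {v:.1f}",end=' | ')
E
python3 rows.py 120 480 36
cat > look.py <<'E'
import sys;from h import *
(n,s),_,_=read(.0609,name='k'+sys.argv[1]);o=telemetry.get_obs()
t=o['tool_pos'][:2]-np.array([.597,-.142]);print(f"t {o['time_s']:.2f} phi {np.degrees(np.arctan2(t[1],t[0])):.1f} r {np.linalg.norm(t)*1000:.1f} needle {n:.2f} ({s:.2f})",np.round(o['force'],1),round(o['tool_pos'][2],4))
E
```

```text
130.0: -6.5 -9.3 | 140.0: -8.0 -8.0 | 150.0: -9.3 -6.5 | 160.0: -10.3 -4.8 | 170.0: -10.9 -2.9 | 180.0: -11.3 -1.0 | 190.0: -11.3 1.0 | 200.0: -10.9 2.9 | 210.0: -10.3 4.8 | 220.0: -9.3 6.5 | 230.0: -8.0 8.0 | 240.0: -6.5 9.3 | 250.0: -4.8 10.3 | 260.0: -2.9 10.9 | 270.0: -1.0 11.3 | 280.0: 1.0 11.3 | 290.0: 2.9 10.9 | 300.0: 4.8 10.3 | 310.0: 6.5 9.3 | 320.0: 8.0 8.0 | 330.0: 9.3 6.5 | 340.0: 10.3 4.8 | 350.0: 10.9 2.9 | 360.0: 11.3 1.0 | 370.0: 11.3 -1.0 | 380.0: 10.9 -2.9 | 390.0: 10.3 -4.8 | 400.0: 9.3 -6.5 | 410.0: 8.0 -8.0 | 420.0: 6.5 -9.3 | 430.0: 4.8 -10.3 | 440.0: 2.9 -10.9 | 450.0: 1.0 -11.3 | 460.0: -1.0 -11.3 | 470.0: -2.9 -10.9 | 480.0: -4.8 -10.3 |
```

Emit:
arm_command --series "-3.2 -4.7 0 0 210; -3.3 -4.6 0 0 210; -4 -4 0 0 210; -4 -4 0 0 210; 0 0 0 0 210"

```text
time_s: 10.73
tool_pos: [0.5387, -0.1114, 0.1103]
tool_rot: [180.0, -0.1, 103.4]
force: [-1.6, 3.0, 0.9]
grip_width: 0.0223
grasp_force: 20.0
```

```bash
python3 look.py 140
```

```text
t 10.78 phi 152.2 r 65.8 needle 2.18 (0.45) [-1.6  3.5  2.2] 0.1104
```

Emit:
arm_command --series "-4.6 -3.3 0 0 210; -4.7 -3.2 0 0 210; -5.1 -2.4 0 0 210; -5.2 -2.4 0 0 210; 0 0 0 0 210"

```text
time_s: 11.2
tool_pos: [0.5316, -0.134, 0.1104]
tool_rot: [-179.9, -0.1, 103.4]
force: [-4.5, 3.2, 3.8]
grip_width: 0.0226
grasp_force: 20.0
```

```bash
python3 look.py 160
```

```text
t 11.25 phi 173.0 r 65.9 needle 2.19 (0.45) [-4.2  2.4  4.4] 0.1103
```

Turning works, and the rim is flat here at 2.18, so the crest should read about 4.0. I continue round.

Emit:
arm_command --series "-5.4 -1.4 0 0 210; -5.5 -1.5 0 0 210; -5.6 -0.5 0 0 210; -5.7 -0.5 0 0 210; 0 0 0 0 210"

```text
time_s: 11.67
tool_pos: [0.533, -0.1578, 0.1103]
tool_rot: [-179.9, 0.0, 103.4]
force: [-4.4, 1.6, 3.8]
grip_width: 0.0227
grasp_force: 20.0
```

```bash
python3 look.py 180
```

```text
t 11.72 phi -166.2 r 65.9 needle 2.20 (0.46) [-5.4 -0.3  4.4] 0.1103
```

Emit:
arm_command --series "-5.7 0.5 0 0 210; -5.6 0.5 0 0 210; -5.5 1.4 0 0 210; -5.4 1.5 0 0 210; 0 0 0 0 210"

```text
time_s: 12.13
tool_pos: [0.5424, -0.1786, 0.1103]
tool_rot: [-179.9, 0.1, 103.3]
force: [-4.4, 0.7, 3.9]
grip_width: 0.0225
grasp_force: 20.0
```

```bash
python3 look.py 200
```

```text
t 12.18 phi -146.2 r 65.7 needle 2.64 (0.40) [-4.1 -1.1  3.6] 0.1103
```

Emit:
arm_command --series "-5.2 2.4 0 0 210; -5.1 2.4 0 0 210; -4.7 3.2 0 0 210; -4.6 3.3 0 0 210; 0 0 0 0 210"

```text
time_s: 12.6
tool_pos: [0.5588, -0.1953, 0.1104]
tool_rot: [180.0, 0.1, 103.3]
force: [-3.3, -1.7, 2.8]
grip_width: 0.0226
grasp_force: 20.0
```

```bash
python3 look.py 220
```

```text
t 12.65 phi -125.6 r 65.6 needle 3.93 (0.33) [-3.3 -2.2  1.8] 0.1104
```

Emit:
arm_command --series "-4 4 0 0 210; -4 4 0 0 210; -3.3 4.6 0 0 210; -3.2 4.7 0 0 210; 0 0 0 0 210"

```text
time_s: 13.07
tool_pos: [0.5796, -0.2049, 0.1104]
tool_rot: [179.9, 0.1, 103.4]
force: [-1.2, -2.2, 2.2]
grip_width: 0.0226
grasp_force: 20.0
```

```bash
python3 look.py 240
```

```text
t 13.12 phi -105.5 r 65.2 needle 3.25 (0.35) [-0.6 -2.2  0.1] 0.1104
```

The highest lobe is at phi about -122° (reading 3.93 against a flat of 2.18; the lesser swelling could give only about 3.1). I pass over it, come back, and sample finely.

Emit:
arm_command --series "-2.4 5.1 0 0 210; -2.4 5.2 0 0 210; 0 0 0 0 210"

```text
time_s: 13.37
tool_pos: [0.5905, -0.2067, 0.1104]
tool_rot: [179.9, 0.1, 103.4]
force: [-1.0, -2.3, 2.3]
grip_width: 0.0228
grasp_force: 20.0
```

```bash
python3 look.py 250; python3 rows.py 200 250 10
```

```text
t 13.42 phi -95.7 r 65.0 needle 2.28 (0.48) [-0.2 -3.3  0.6] 0.1104
205.0: -5.3 2.2 | 210.0: -5.0 2.6 | 215.0: -4.8 3.1 | 220.0: -4.5 3.4 | 225.0: -4.2 3.8 | 230.0: -3.8 4.2 | 235.0: -3.4 4.5 | 240.0: -3.1 4.8 | 245.0: -2.6 5.0 | 250.0: -2.2 5.3 |
```

Emit:
arm_command --series "-1.4 5.4 0 0 210; -1.5 5.5 0 0 210; 0 0 0 0 210"

```text
time_s: 13.67
tool_pos: [0.6015, -0.2067, 0.1104]
tool_rot: [180.0, 0.1, 103.4]
force: [-1.6, -3.5, 1.8]
grip_width: 0.0225
grasp_force: 20.0
```

```bash
python3 look.py 260
```

```text
t 13.72 phi -86.0 r 64.8 needle 2.20 (0.46) [-1.4 -3.2  1.8] 0.1104
```

Emit:
arm_command --series "2.9 -10.9 0 0 210; 4.8 -10.3 0 0 210; 3.2 -4.7 0 0 210; 3.3 -4.6 0 0 210; 0 0 0 0 210"

```text
time_s: 14.13
tool_pos: [0.5683, -0.2007, 0.1105]
tool_rot: [179.9, 0.2, 103.4]
force: [1.6, -4.9, -0.5]
grip_width: 0.0226
grasp_force: 20.0
```

```bash
python3 look.py b230
```

```text
t 14.18 phi -116.0 r 65.3 needle 3.85 (0.30) [ 0.3 -4.2 -1.7] 0.1105
```

Emit:
arm_command --series "4 -4 0 0 210; 4 -4 0 0 210; 0 0 0 0 210"

```text
time_s: 14.43
tool_pos: [0.5579, -0.1944, 0.1104]
tool_rot: [-180.0, 0.1, 103.4]
force: [-0.9, -5.0, 1.4]
grip_width: 0.0227
grasp_force: 20.0
```

```bash
python3 look.py b220
```

```text
t 14.48 phi -126.7 r 65.5 needle 3.94 (0.33) [-2.2 -4.5  2. ] 0.1104
```

Emit:
arm_command --series "4.6 -3.3 0 0 210; 4.7 -3.2 0 0 210; 0 0 0 0 210"

```text
time_s: 14.73
tool_pos: [0.549, -0.1866, 0.1104]
tool_rot: [-179.9, 0.0, 103.4]
force: [-3.0, -5.0, 1.8]
grip_width: 0.0228
grasp_force: 20.0
```

```bash
python3 look.py b210
```

```text
t 14.78 phi -137.1 r 65.6 needle 3.48 (0.33) [-3.4 -4.   2.6] 0.1104
```

Emit:
arm_command --series "5.1 -2.4 0 0 210; 5.2 -2.4 0 0 210; 0 0 0 0 210"

```text
time_s: 15.03
tool_pos: [0.5416, -0.1773, 0.1104]
tool_rot: [-179.8, 0.0, 103.4]
force: [-3.8, -4.5, 3.2]
grip_width: 0.0227
grasp_force: 20.0
```

```bash
python3 look.py b200
```

```text
t 15.08 phi -147.5 r 65.7 needle 2.52 (0.42) [-4.6 -3.   2.5] 0.1103
```

Emit:
arm_command --series "5.4 -1.5 0 0 210; 5.5 -1.4 0 0 210; 0 0 0 0 210"

```text
time_s: 15.33
tool_pos: [0.5363, -0.1674, 0.1104]
tool_rot: [-179.8, 0.0, 103.4]
force: [-3.1, -4.4, 2.4]
grip_width: 0.0224
grasp_force: 20.0
```

```bash
python3 look.py b190
```

```text
t 15.38 phi -157.3 r 65.8 needle 2.18 (0.44) [-4.3 -3.1  4.9] 0.1104
```

```bash
python3 - <<'E'
import numpy as np
from scipy.optimize import least_squares
F=np.array([(-146.2,2.64),(-125.6,3.93),(-105.5,3.25),(-95.7,2.28),(-86,2.2)]);B=np.array([(-116,3.85),(-126.7,3.94),(-137.1,3.48),(-147.5,2.52),(-157.3,2.18)])
def m(p,x,k):
    d=np.clip(abs(x-p[0])/p[1],0,1);return 2.19+p[2]*np.cos(np.pi*d/2)**k
for n,D in(('F',F),('B',B),('all',np.r_[F,B])):
  for k in(2,):
    r=least_squares(lambda p:m(p,D[:,0],k)-D[:,1],[-122,30,1.8]);print(n,r.x,np.round(r.fun,2))
E
```

```text
F [-122.42820018   34.77796808    1.82527725] [-0.03  0.05 -0.11  0.14 -0.01]
B [-123.45536714   34.33800598    1.84716609] [-0.02  0.06 -0.07  0.05  0.01]
all [-122.82941513   35.11298688    1.83510606] [ 0.01  0.07 -0.12  0.13 -0.01  0.01  0.03 -0.11  0.04  0.01]
```

Emit:
arm_command --series "-5.5 1.4 0 0 210; -5.4 1.5 0 0 210; -5.3 2.2 0 0 210; 0 0 0 0 210"

```text
time_s: 15.72
tool_pos: [0.5444, -0.1814, 0.1103]
tool_rot: [-179.7, -0.1, 103.4]
force: [-7.8, -1.9, 6.5]
grip_width: 0.0225
grasp_force: 20.0
```

```bash
python3 look.py f205
```

```text
t 15.77 phi -143.2 r 65.7 needle 2.96 (0.30) [-5.8 -2.6  6.1] 0.1103
```

Emit:
arm_command --series "-5 2.6 0 0 210; 0 0 0 0 210"

```text
time_s: 15.93
tool_pos: [0.5481, -0.1858, 0.1103]
tool_rot: [-179.7, -0.1, 103.4]
force: [-7.0, -2.3, 6.7]
grip_width: 0.0223
grasp_force: 20.0
```

```bash
python3 look.py f210
```

```text
t 15.98 phi -138.2 r 65.6 needle 3.40 (0.23) [-7.1 -2.7  4.8] 0.1103
```

Emit:
arm_command --series "-4.8 3.1 0 0 210; 0 0 0 0 210"

```text
time_s: 16.15
tool_pos: [0.5524, -0.1901, 0.1103]
tool_rot: [-179.8, -0.1, 103.4]
force: [-6.6, -2.6, 5.3]
grip_width: 0.0225
grasp_force: 20.0
```

```bash
python3 look.py f215
```

```text
t 16.20 phi -132.9 r 65.5 needle 3.71 (0.34) [-5.5 -3.1  5. ] 0.1103
```

Emit:
arm_command --series "-4.5 3.4 0 0 210; -4.2 3.8 0 0 210; -3.8 4.2 0 0 210; 0 0 0 0 210"

```text
time_s: 16.53
tool_pos: [0.5676, -0.2003, 0.1104]
tool_rot: [-179.9, -0.0, 103.4]
force: [-3.6, -4.4, 2.6]
grip_width: 0.0224
grasp_force: 20.0
```

```bash
python3 look.py f230
```

```text
t 16.58 phi -116.7 r 65.3 needle 3.89 (0.30) [-3.2 -4.4  2.9] 0.1104
```

Emit:
arm_command --series "-3.4 4.5 0 0 210; 0 0 0 0 210"

```text
time_s: 16.75
tool_pos: [0.5727, -0.2026, 0.1104]
tool_rot: [-179.9, -0.0, 103.4]
force: [-3.9, -3.1, 3.2]
grip_width: 0.0225
grasp_force: 20.0
```

```bash
python3 look.py f235
```

```text
t 16.80 phi -111.9 r 65.2 needle 3.69 (0.35) [-3.6 -3.9  3. ] 0.1103
```

Emit:
arm_command --series "-3.1 4.8 0 0 210; 0 0 0 0 210"

```text
time_s: 16.97
tool_pos: [0.5784, -0.2044, 0.1104]
tool_rot: [-179.9, 0.0, 103.4]
force: [-3.6, -3.5, 3.7]
grip_width: 0.0223
grasp_force: 20.0
```

```bash
python3 look.py f240
```

```text
t 17.02 phi -106.7 r 65.1 needle 3.30 (0.26) [-2.5 -4.8  2.7] 0.1104
```

Emit:
arm_command --series "-2.6 5 0 0 210; 0 0 0 0 210"

```text
time_s: 17.18
tool_pos: [0.5841, -0.2057, 0.1104]
tool_rot: [-180.0, 0.0, 103.4]
force: [-2.6, -4.4, 3.5]
grip_width: 0.0226
grasp_force: 20.0
```

```bash
python3 look.py f245; python3 - <<'E'
import cv2,numpy as np
cv2.imwrite('pics/v5.png',np.hstack([cv2.resize(cv2.imread(f'pics/d_k{n}.png'),(260,260)) for n in('f210','b220','f235')]))
E
```

```text
t 17.23 phi -101.5 r 65.0 needle 2.90 (0.33) [-2.2 -3.6  1.9] 0.1104
```

View pics/v5.png

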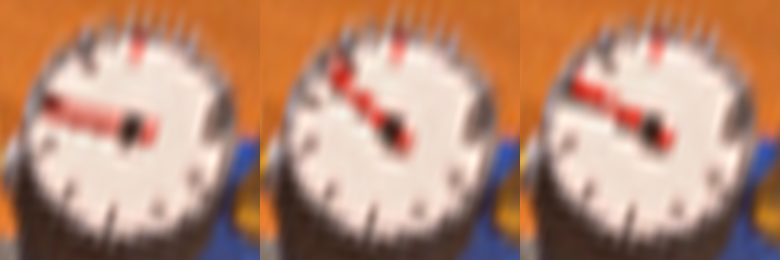

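The dials confirm the readings are right and nowhere near the red tick. Mirror pairs of readings put the crest at phi = -122.8 ±0.3. I back off and approach it forwards.

Emit:
arm_command --series "2.6 -5 0 0 210; 3.1 -4.8 0 0 210; 3.4 -4.5 0 0 210; 3.8 -4.2 0 0 210; 4.2 -3.8 0 0 210; 4.5 -3.4 0 0 210; 4.8 -3.1 0 0 210; 0 0 0 0 210; -4.8 3.1 0 0 210; -4.5 3.4 0 0 210; -3.4 3 0 0 210; 0 0 0 0 210; 0 0 0 0 210"

```text
time_s: 18.32
tool_pos: [0.5613, -0.1967, 0.1103]
tool_rot: [-179.9, -0.0, 103.4]
force: [-4.1, -4.3, 4.0]
grip_width: 0.0224
grasp_force: 20.0
```

```bash
python3 look.py end1
```

```text
t 18.37 phi -123.2 r 65.4 needle 3.98 (0.37) [-3.2 -4.   3.6] 0.1104
```

Emit:
arm_command --series "0 0 0 0 195; 0 0 0 0 180; 0 0 0 0 150; 0 0 0 0 120; 0 0 0 0 90; 0 0 0 0 90; 0 0 -10 0 90; 0 0 -20 0 90; 0 0 -30 0 90; 0 0 -30 0 90; 0 0 -30 0 90; 0 0 0 0 90; 0 0 0 0 90"

```text
time_s: 19.45
tool_pos: [0.5639, -0.196, 0.2334]
tool_rot: [179.7, 0.2, 103.4]
force: [-0.0, -0.0, -0.4]
grip_width: 0.0563
grasp_force: 0.0
```

```bash
python3 look.py end2; python3 - <<'E'
from h import *
a=cams.read_camera('top');b=cv2.imread('pics/kend2.png')
f=lambda im,u,v:cv2.resize(im[v:v+160,u:u+200],None,fx=2,fy=2,interpolation=cv2.INTER_CUBIC)
cv2.imwrite('pics/v6.png',np.hstack([f(a,240,170),f(b,200,130)]))
E
```

```text
t 19.50 phi -122.4 r 63.9 needle 3.98 (0.38) [ 0.8 -0.  -0.9] 0.2314
```

View pics/v6.png

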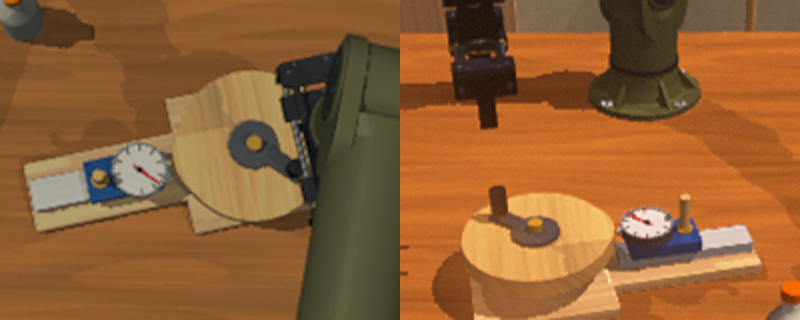

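The hand is clear of the knob, the needle is steady at 3.98 on the crest, and the bystanders are untouched. Handing in.

```bash
python3 -c "
from cell import env
print(env.sign_off())"
```

```text
the job is handed in; nothing more can be done
None
```

I set the indicator on the rim and left the seat with its highest spot under the plunger, needle at about 3.98 of 4.8 (flat rim 2.18), the hand clear and the job handed in at about 19.5 s; I turned it only about 140° because a 3.98 reading could only be the 111 mm lobe.

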